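# Free a guard gate with a sagging bolt and hold it ajar

### The job

The guard gate in front of the lab shaker has to be held ajar for a colleague. First throw the toggle clamp's arm up and back over centre so that it lies back clear of the gate; then lift the sagging bolt by its ball knob over the bent-up keeper while drawing it, without forcing it against the keeper, and swing the gate open by about a hand's breadth (roughly 8 cm at its free edge). The gate springs shut by itself, so finish while still gripping the bolt's knob and holding the gate still and ajar; leave the glassware and other things as they stand.

Things in the scene. Friction and masses are not known exactly. Their poses are not given: they have to be found in the camera images.
- cage: Fixed steel guard cage, 330 wide, 300 deep, 190 high, over a shaker. Origin: table level, middle of the plane of the shut gate (x = 0). x points into the cage, away from the robot; y runs along the shut gate from the latch post (centre y -150, right seen from the robot) to the hinge post (left, y +150). Placed anew each run, turned up to 0.2 rad. Posts 190 high, rail behind the gate 170 high.
- gate_hinge (a point): Point on the gate's vertical hinge axis by the left post (cage frame x 0, y +130), 140 above the table. The gate is a steel frame with a clear pane, 16 thick, from y +128 to -122 of the cage frame, top edge 170 high; the bolt's back plate on it reaches 177 and its staples 180.
- gate (a joint): Gate angle, rad: 0 shut, grows as the free (right) edge swings out towards the robot (clockwise seen from above), stop at 1.2. A weak spring shuts it: about 0.4 N m at 0.35 rad (some 2 N at the knob). The free edge is 250 from the hinge axis, so 8 cm is about 0.32 rad.
- knob: Plain steel ball, 24 diameter, the bolt's handle; origin at the ball's centre. It tops a vertical stem, 10 thick and 75 long, standing on the bolt: 31 on the robot's side of the gate plane, 222 above the table, 200 along y from the hinge axis when shot. Nothing but the stem within 30 of it. It moves with bolt and gate; its axes are the gate's (parallel to the cage's when shut).
- bolt (a joint): How far the bolt is drawn, m: 0 to 0.05, growing towards the hinge (+y of the gate). It starts shot, 0 to 0.006. Sliding friction about 1.5 N; it stays where it is left. It is clear of the keeper from 0.027 on.
- bolt_lift (a joint): How far the bolt is lifted in its tall worn staples, m: 0 to 0.028, straight up; it sags to 0 under its weight (about 2 N) when let go. The knob rises by the same amount.
- bolt_end (a point): Centre of the square end block (26 x 26 across, 10 long) on the tip of the 12 diameter bolt. Shot, it hangs behind the keeper and catches there unless the bolt is lifted by 17 mm or more while it is drawn the first 27 mm.
- keeper: Dark steel keeper on the front of the latch post: two bent-up prongs, 6 thick (cage y -144 to -138), standing 3 higher than the sagging bolt's axis, a slot for the bolt between them, and a cheek plate in front that stops the bolt's end swinging out before it is drawn past. Origin and axes are the cage's. Push on it must stay under 30 N.
- clamp (a joint): Toggle clamp arm angle, rad: 0 clamped (arm towards the robot over the gate's top, rubber nose down in front of the gate), grows as the arm swings up and back over the cage, stop at 2.2. Its weight makes it fall to 0 from below 1.35 and on to 2.2 from beyond 1.65. Under 0.15 N m moves it.
- clamp_grip (a point): Centre of the clamp arm's crossbar handle: a steel pin 16 diameter, 30 long along the cage's y, which can be pinched on its two end faces and turns between the pads. Clamped, it is 55 on the robot's side of the gate plane and 215 above the table; 95 from the pivot.
- clamp_pivot (a point): Middle of the clamp's pivot (axis along the cage's y), 35 behind the gate plane, cage y +75, 185 above the table. Clamped, the crossbar lies 90 towards the robot from it and 30 above it.
- flask_a: Conical glass flask in the cage, 76 wide, 108 high, origin under its centre; leave it.
- flask_b: The same kind of flask beside it; leave it.
- beaker: Glass beaker, 68 wide, 85 high, standing outside the cage to the right of the latch post; leave it.
- jar: White jar, 64 wide, 85 high, standing to the left of the cage; leave it.
- weight: Brass weight, 32 diameter, 30 high, in front of the cage to the left; leave it.
- reagent: Amber bottle, 84 diameter, 170 high, on the left; leave it.
- spatula: Steel spatula lying on the right; leave it.

How it is judged:
On the way, in this order (a step that is already met when the one before it is completed fails the run):
1. the clamp arm is thrown back over centre, with the bolt still shot and the gate shut (value of joint clamp above 1.75 rad and value of joint bolt below 0.015 m and value of joint gate below 0.06 rad), for 0.1 s.
2. the bolt is drawn clear of the keeper, with the gate still near shut (value of joint bolt above 0.028 m and value of joint gate below 0.15 rad), for 0.1 s.
At the end, for the whole second after the job is handed in: The gate is held still at 0.20 to 0.48 rad (free edge about 5 to 12 cm out), the bolt drawn by more than 25 mm, the clamp arm lying back (over 1.75 rad), and the fingers pressing on the bolt's knob with more than 2 N, all through the last second (value of joint gate between 0.2 and 0.48 rad and velocity of joint gate between -0.1 and 0.1 rad/s and value of joint clamp above 1.75 rad and value of joint bolt above 0.025 m and contact force between the fingers and knob above 2 N); the arm keeps its last pose, push and grip.
It fails at once if the keeper is pressed with more than 30 N (contact force between anything else and keeper above 30 N).
It fails at once if glassware or another bystander is moved by more than 25 mm or tipped (distance of any of flask_a, flask_b, beaker, jar, weight, reagent, spatula from where it was at the start of the episode above 0.025 m or angle between any of flask_a, flask_b, beaker, jar, weight, reagent's own z axis and vertical above 0.4 rad).
It also fails if it takes over 54 s, if anything falls off the work surface, if the arm or the gripper's body presses on something with over 40 N, if the wrist force passes 120 N, or if a joint passes its speed limit or range.

### The arm

A 6-joint arm with a two-finger parallel gripper is mounted at the origin on the work surface. World frame = base frame: x ahead of the robot, y to its left, z up, the work surface at z = 0. Lengths are in m, angles in rad, forces in N, time in s.
With the tool pointing down it reaches from about 0.25 to 0.775 m from the base axis. Payload 8.9 kg.
Tool frame: the origin (TCP) lies midway between the tips of the shut fingers; the grasp point (between the pads) lies 19 mm behind it (env.pinch_z is the distance from the TCP to the grasp point, in m); z points along the fingers, y is the line along which they close (so a half turn about z gives the same grasp; the last joint's range is limited). The gripper opens to 85 mm and grips with 20 to 120 N. Pads are 22 mm wide; open, the fingers measure 114 mm over their backs; the gripper's body (76 mm by 85 mm) begins 54 mm behind the grasp point. The pads swing forward as they close: fully open they stand 13 mm farther back than shut.
Start: joints at [-0.139, 0.291, -0.153, 1.127, 0, 1.431], TCP at [0.525, 0, 0.231] pointing down, gripper open.
Joint ranges: [-2.52, 2.52], [-0.91, 1.74], [-1.3, 1.37], [-1.96, 2.02], [-1.52, 1.47], [-3.14, 3.14]. Speed limits (rad/s): [2.22, 2.22, 2.79, 3.14, 3.14, 3.14].

### API

Orientations are given as a unit quaternion [w, x, y, z].
In Python, from rig import monitor, cams, env gives the robot as it stands.
- The arm moves only by the tool send_rows, never from a script. Its argument "commands" is one flat list of numbers, 5 for each row, row after row: the finger opening in mm, from 0 to 85.4, then the shift along the tool's x, y, z in mm, then the turn about the tool's z in rad. In form: [hand, tx, ty, tz, spin, hand, tx, ty, tz, spin, ...]. A call has 1 to 10 rows; each row is the pose to reach, as a shift and turn from the pose commanded when the call began, along the tool's axes at that moment; what a row does not reach only later rows make up. A row lasts 1/10 s, in which the tool goes at most 50 mm and 8.59 degrees, less where a joint would pass 70% of its speed; a pose out of reach is approached as far as the arm can. A call with a gripper value outside its range is refused whole. The fingers move at their own pace and stop on an object; "squeeze" is the grip in N (left out, the last holds). Time passes only in rows, so rows that repeat a pose let the fingers close. It gives the time, the measured TCP pose, the force, the opening and the grip force at its end, in the units of the state.
- monitor.observe(): the state, without advancing time (a new reading comes with each control period).
- cams.camera(name): name is "scene" or "side" or "wrist"; returns the picture (480x640x3 uint8, blue, green, red); there is no depth.
- cams.camera_info(name): a dict with "fx", "fy", "cx", "cy" (pixels), "k1" (the pictures are not rectified: a ray, as slopes to the right and down, at radius r is drawn at 1 + k1 r^2 times it, then the intrinsics apply), "cam_to_world" (4x4, takes a point from camera to world coordinates); the wrist camera has in their place "T_tool_cam" (4x4, takes a point from camera to tool coordinates, whose origin is the TCP and whose axes are the flange's). Camera axes: x right, y down, z forward; pixel columns grow to the right and rows downward; lengths in m; the calibration is good to about 2 mm. A picture is of the moment at which its call begins: read the wrist's pose just before it. camera_info takes no time and is no camera call.
- env.close_job(): hands the job in; it is judged then, once.
The state is a dict: "t": time; "qpos": joint angles; "joint_vel": joint speeds; "effort": joint torques, N m; "tcp_pos": TCP position; "tcp_rot": TCP orientation; "ft_force": force on the tool from outside, world axes, zero at the start; "ft_torque": the same for the moment, N m; "width": finger opening in m; "gripper_force": force on a finger pad.
Only numpy, scipy, OpenCV 4.12 (cv2) and the standard library are available. Lean on these libraries where they do the work, as an engineer would, in place of code of your own. Each camera call takes 0.05 s, during which the arm holds its last target. There are 200 camera calls.

## Working session

There is one attempt and no reset: what is moved stays moved. The work goes in short steps, Python scripts to look and compute and a tool call to move; the robot and the scene stay as the last step left them, time stands still between calls to the robot, and variables do not carry over. Pictures are saved under pics/ and viewed, at most 10 in all, crops included, and the job is handed in when it is done.

Besides the shell and the picture viewer there is one more tool, called after "Call:" as name(argument=value, ...) on one line, values as JSON. send_rows: Moves the arm, as the interface text tells. Its arguments: {"type":"object","properties":{"commands":{"type":"array"},"squeeze":{"type":"number"}},"required":["commands"]}

```bash
ls; mkdir -p pics; python3 - <<'E'
from rig import monitor,cams,env
import cv2,numpy as np
np.set_printoptions(precision=4,suppress=True)
s=monitor.observe();print({k:s[k] for k in('t','tcp_pos','tcp_rot','width')},env.pinch_z)
for n in("scene","side","wrist"):
    i=cams.camera_info(n);print(n,i);cv2.imwrite(f"pics/{n}0.png",cams.camera(n))
E
```

```text
pics
{'t': 0.0, 'tcp_pos': array([0.5245, 0.0001, 0.2307]), 'tcp_rot': array([-0.0005,  0.7071,  0.7071, -0.0004]), 'width': 0.08546881721588459} 0.0187
scene {'fx': 523.8892477518825, 'fy': 523.8892477518825, 'cx': 314.8391942067354, 'cy': 241.00796652589077, 'k1': -0.05641188840433323, 'cam_to_world': array([[ 0.8022,  0.5433, -0.2475,  0.9034],
       [ 0.5969, -0.7235,  0.3467, -0.4476],
       [ 0.0093, -0.4258, -0.9047,  1.3797],
       [ 0.    ,  0.    ,  0.    ,  1.    ]])}
side {'fx': 510.8294885778403, 'fy': 510.8294885778403, 'cx': 313.1654474411835, 'cy': 245.20748762921738, 'k1': -0.019648221134042052, 'cam_to_world': array([[-0.9678, -0.1601,  0.194 ,  0.3104],
       [-0.2515,  0.6218, -0.7417,  1.0005],
       [-0.0018, -0.7666, -0.6421,  1.0269],
       [ 0.    ,  0.    ,  0.    ,  1.    ]])}
wrist {'fx': 364.01085040501715, 'fy': 364.01085040501715, 'cx': 316.91652825033816, 'cy': 237.16297637443063, 'k1': -0.07155479935385083, 'T_tool_cam': array([[ 0.0002, -0.9555, -0.2949,  0.0747],
       [ 1.    ,  0.0002,  0.0002, -0.0007],
       [-0.0002, -0.2949,  0.9555, -0.1422],
       [ 0.    ,  0.    ,  0.    ,  1.    ]])}
```

View pics/scene0.png

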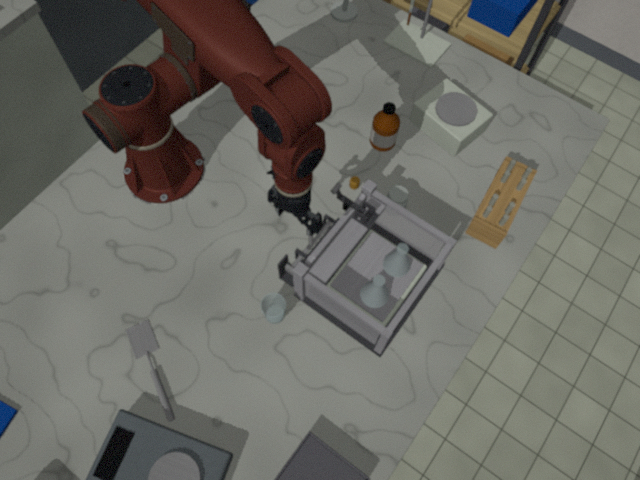

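View pics/side0.png

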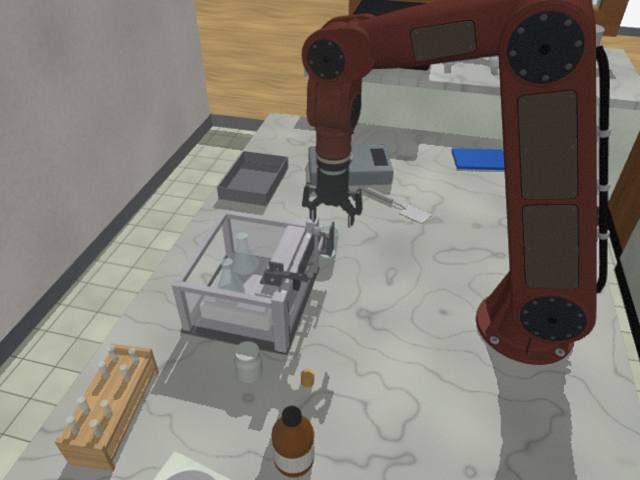

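View pics/wrist0.png

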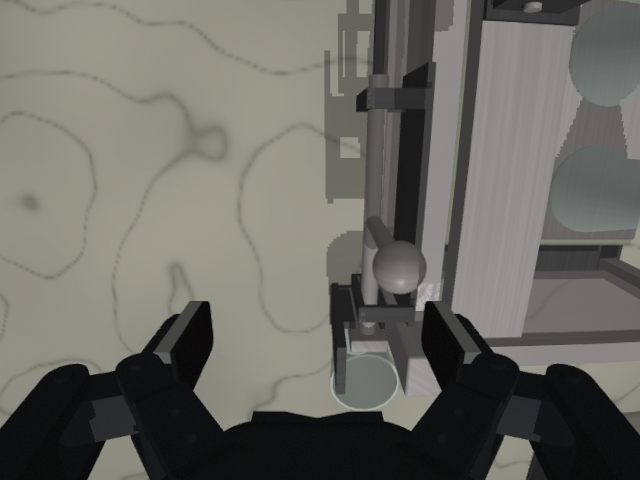

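Call:
send_rows(commands=[85,0,0,-40,0,85,0,0,-70,-0.05,85,20,0,-70,-0.2,85,40,0,-70,-0.35,85,60,0,-70,-0.5,85,80,0,-70,-0.65,85,80,0,-70,-0.8,85,80,0,-70,-0.95,85,80,0,-70,-1.1,85,80,0,-70,-1.25])

```text
t: 1.15
tcp_pos: [0.5248, 0.0801, 0.301]
tcp_rot: [-0.0, 0.157, 0.988, -0.0]
ft_force: [0.4, -0.4, -0.2]
width: 0.0844
gripper_force: 0.0
```

Call:
send_rows(commands=[85,0,0,0,-0.15,85,0,0,0,-0.32,85,0,0,0,-0.32])

```text
t: 1.45
tcp_pos: [0.5249, 0.08, 0.3011]
tcp_rot: [-0.0, -0.001, 1.0, -0.0]
ft_force: [0.8, 0.9, 1.5]
width: 0.085
gripper_force: 0.0
```

```bash
cat >h.py <<'E'
from rig import monitor,cams,env
import cv2,numpy as np
from scipy.spatial.transform import Rotation as R
np.set_printoptions(precision=4,suppress=True)
def pose(s=None):
    s=s or monitor.observe(); T=np.eye(4); T[:3,:3]=R.from_quat(s['tcp_rot'],scalar_first=True).as_matrix(); T[:3,3]=s['tcp_pos']; return T
def ray(n,px,T=None):
    i=cams.camera_info(n); C=i['cam_to_world'] if n!='wrist' else T@i['T_tool_cam']
    K=np.array([[i['fx'],0,i['cx']],[0,i['fy'],i['cy']],[0,0,1]])
    u=cv2.undistortPoints(np.array([[px]],float),K,np.array([i['k1'],0,0,0]))[0,0]
    d=C[:3,:3]@np.r_[u,1]; return C[:3,3],d/np.linalg.norm(d)
def onz(r,z): return r[0]+r[1]*(z-r[0][2])/r[1][2]
def tri(rs):
    A=sum(np.eye(3)-np.outer(d,d) for o,d in rs); b=sum((np.eye(3)-np.outer(d,d))@o for o,d in rs); return np.linalg.solve(A,b)
E
python3 - <<'E'
from h import *
T=pose();print(T, monitor.observe()['qpos']);np.save('T1.npy',T);cv2.imwrite('pics/w1.png',cams.camera('wrist'))
E
```

```text
[[-1.     -0.0021 -0.0005  0.5249]
 [-0.0021  1.     -0.      0.08  ]
 [ 0.0005 -0.     -1.      0.3011]
 [ 0.      0.      0.      1.    ]] [ 0.0135  0.2752  0.0082  1.3042 -0.      0.0114]
```

View pics/w1.png

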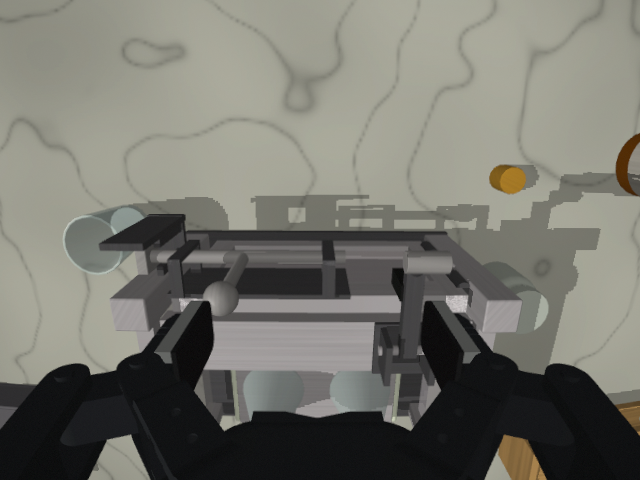

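```bash
python3 - <<'E'
from h import *
T1=np.load('T1.npy');T0=pose(dict(tcp_pos=[.5245,.0001,.2307],tcp_rot=[-.0005,.7071,.7071,-.0004]))
a=ray('wrist',(399,267),T0);b=ray('wrist',(221,298),T1)
k=tri([a,b]);print('knob',k,onz(a,.222),onz(b,.222))
c=ray('wrist',(428.5,262),T1)
g=onz(c,.215);print('grip',g, onz(ray('wrist',(406,262),T1),.215),onz(ray('wrist',(451,262),T1),.215))
v=g-k;print('yaw',np.arctan2(v[1],v[0])-np.arctan2(145,-24))
for p in((190,233),(440,233)):print(onz(ray('wrist',p,T1),0.0))
for p in((215,322),(390,320)):print(onz(ray('wrist',p,T1),0.17))
E
```

```text
knob [0.5612 0.0144 0.2199] [0.5605 0.0156 0.222 ] [0.5603 0.0147 0.222 ]
grip [0.5367 0.1548 0.215 ] [0.5367 0.1395 0.215 ] [0.5368 0.1703 0.215 ]
yaw 0.008291653014808498
[ 0.5805 -0.0829  0.    ]
[ 0.5799  0.2374 -0.    ]
[ 0.6094 -0.0075  0.17  ]
[0.6069 0.1419 0.17  ]
```

Call:
send_rows(commands=[85,-4,25,10,0,85,-8,50,25,0,65,-12,75,40,0,65,-12,75,40,0,65,-12,75,40,0])

```text
t: 2.0
tcp_pos: [0.5367, 0.1552, 0.261]
tcp_rot: [-0.001, 0.001, 1.0, -0.0]
ft_force: [-0.2, -1.4, 1.0]
width: 0.0651
gripper_force: 0.0
```

```bash
python3 - <<'E'
from h import *
T=pose();print(T[:3,3]);np.save('T2.npy',T);im=cams.camera('wrist');cv2.imwrite('pics/w2.png',im)
cv2.imwrite('pics/w2c.png',cv2.resize(im[150:400,130:530],None,fx=2,fy=2))
E
```

```text
[0.5367 0.1552 0.261 ]
```

View pics/w2c.png

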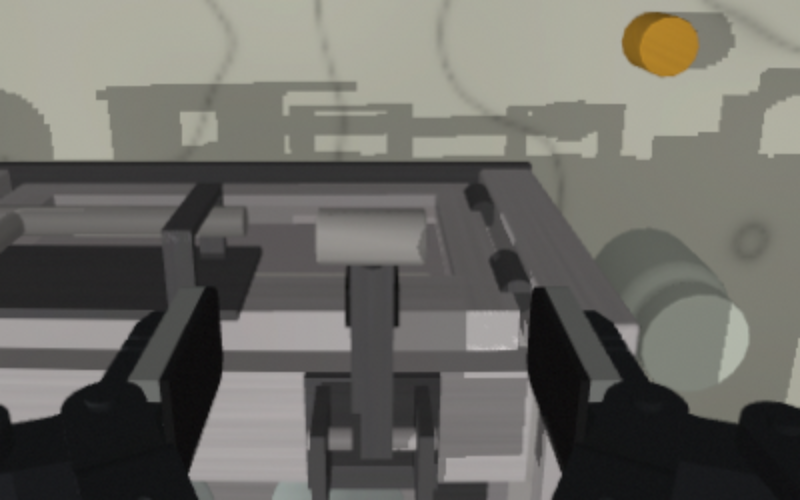

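```bash
python3 - <<'E'
from h import *
T1=np.load('T1.npy');T2=np.load('T2.npy')
a=ray('wrist',(428.5,262),T1);b=ray('wrist',(315.5,268),T2)
print(tri([a,b]),onz(b,.215))
E
```

```text
[0.5354 0.1537 0.2183] [0.5367 0.1537 0.215 ]
```

Call:
send_rows(commands=[65,0,-1,30,0,65,0,-1,50,0,60,0,-1,66,0,50,0,-1,66,0,40,0,-1,66,0,30,0,-1,66,0,20,0,-1,66,0,20,0,-1,66,0,20,0,-1,66,0], squeeze=30)

```text
t: 2.95
tcp_pos: [0.5378, 0.1542, 0.1967]
tcp_rot: [0.001, 0.0, 1.0, 0.0]
ft_force: [-1.4, 1.3, 7.5]
width: 0.0294
gripper_force: 31.6
```

```bash
python3 - <<'E'
from h import *
# arc shifts for handle: angle a0=.322 measured up from toward-robot
r=95
for q in np.arange(0,2.11,.1):
    a=.3217+q; print(round(q,2), 'tx %.0f tz %.0f'%(r*(np.cos(a)-np.cos(.3217)), -r*(np.sin(a)-np.sin(.3217))))
s=monitor.observe();print(s['width'],s['gripper_force'],s['tcp_pos'])
E
```

```text
0.0 tx 0 tz -0
0.1 tx -3 tz -9
0.2 tx -8 tz -17
0.3 tx -13 tz -25
0.4 tx -19 tz -33
0.5 tx -25 tz -40
0.6 tx -33 tz -46
0.7 tx -41 tz -51
0.8 tx -49 tz -56
0.9 tx -58 tz -59
1.0 tx -67 tz -62
1.1 tx -76 tz -64
1.2 tx -85 tz -65
1.3 tx -95 tz -65
1.4 tx -104 tz -64
1.5 tx -114 tz -62
1.6 tx -123 tz -59
1.7 tx -132 tz -55
1.8 tx -140 tz -51
1.9 tx -148 tz -46
2.0 tx -155 tz -39
2.1 tx -162 tz -33
0.029439012683060827 31.551831364631653 [0.5378 0.1542 0.1967]
```

Call:
send_rows(commands=[20,-3,0,-9,0,20,-8,0,-17,0,20,-13,0,-25,0,20,-19,0,-33,0,20,-25,0,-40,0,20,-33,0,-46,0,20,-41,0,-51,0,20,-49,0,-56,0,20,-58,0,-59,0,20,-67,0,-62,0])

```text
t: 3.95
tcp_pos: [0.6039, 0.154, 0.2582]
tcp_rot: [-0.001, 0.0, 1.0, 0.0]
ft_force: [-3.3, 1.6, -0.3]
width: 0.0296
gripper_force: 30.9
```

Call:
send_rows(commands=[20,-9,0,-2,0,20,-18,0,-3,0,20,-28,0,-3,0,20,-37,0,-2,0,20,-47,0,0,0,20,-56,0,3,0,20,-65,0,7,0,20,-73,0,11,0,20,-81,0,16,0,20,-88,0,22,0])

```text
t: 4.95
tcp_pos: [0.6937, 0.1538, 0.2362]
tcp_rot: [0.001, 0.0, 1.0, 0.0]
ft_force: [2.0, 2.0, 6.2]
width: 0.0293
gripper_force: 33.1
```

Call:
send_rows(commands=[40,0,0,0,0,60,0,0,0,0,60,0,0,0,0,60,0,0,-35,0,60,0,0,-60,0,60,25,-25,-65,0,60,60,-60,-60,0,60,100,-100,-55,0,60,133,-139,-55,0,60,133,-139,-55,0])

```text
t: 5.95
tcp_pos: [0.5552, 0.0122, 0.2909]
tcp_rot: [-0.001, 0.002, 1.0, -0.001]
ft_force: [0.5, 0.4, 0.8]
width: 0.06
gripper_force: 0.0
```

Call:
send_rows(commands=[60,0,0,0,0,60,0,0,0,0])

```text
t: 6.15
tcp_pos: [0.5597, 0.0154, 0.2908]
tcp_rot: [0.001, 0.0, 1.0, 0.0]
ft_force: [0.4, 0.0, 0.9]
width: 0.0601
gripper_force: 0.0
```

```bash
python3 - <<'E'
from h import *
T=pose();print(T[:3,3]);np.save('T3.npy',T);im=cams.camera('wrist');cv2.imwrite('pics/w3.png',im)
E
```

```text
[0.5597 0.0154 0.2908]
```

View pics/w3.png

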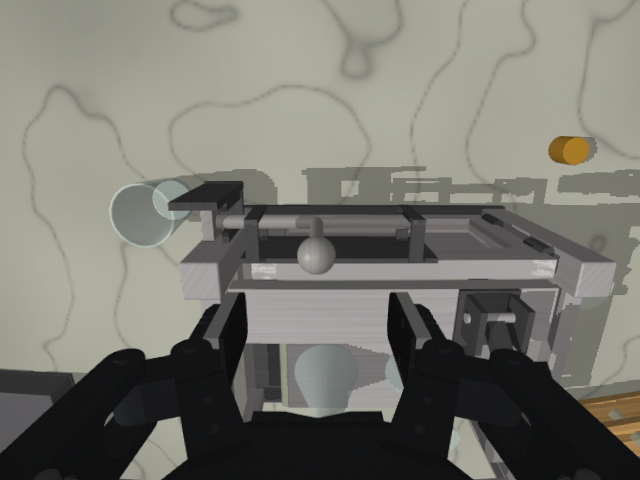

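```bash
python3 - <<'E'
from h import *
T3=np.load('T3.npy');T1=np.load('T1.npy')
b=ray('wrist',(317,255),T3);print(onz(b,.222),tri([b,ray('wrist',(221,298),T1),]))
T0=pose(dict(tcp_pos=[.5245,.0001,.2307],tcp_rot=[-.0005,.7071,.7071,-.0004]))
print(tri([b,ray('wrist',(221,298),T1),ray('wrist',(399,267),T0)]))
E
```

```text
[0.5605 0.0148 0.222 ] [0.5603 0.0148 0.2223]
[0.5609 0.0147 0.2208]
```

Call:
send_rows(commands=[60,-1,0,40,0,60,-1,0,75,0,50,-1,-1,92,0,40,-1,-1,92,0,30,-1,-1,92,0,20,-1,-1,92,0,10,-1,-1,92,0,10,-1,-1,92,0,10,-1,-1,92,0], squeeze=50)

```text
t: 7.1
tcp_pos: [0.5609, 0.014, 0.1994]
tcp_rot: [0.001, 0.0, 1.0, -0.0]
ft_force: [1.0, 1.1, 6.2]
width: 0.0214
gripper_force: 49.2
```

Call:
send_rows(commands=[10,0,0,-5,0,10,0,0,-10,0,10,0,0,-15,0,10,0,0,-20,0,10,0,0,-22,0,10,0,0,-22,0])

```text
t: 7.7
tcp_pos: [0.5601, 0.0139, 0.2207]
tcp_rot: [0.0, 0.0, 1.0, -0.0]
ft_force: [3.0, 1.1, -2.6]
width: 0.0214
gripper_force: 49.0
```

```bash
python3 - <<'E'
from h import *
T=pose();s=monitor.observe();print(T[:3,3],s['ft_force'],s['width']);np.save('T4.npy',T);im=cams.camera('wrist');cv2.imwrite('pics/w4.png',im[150:450,120:520])
cv2.imwrite('pics/w4.png',cv2.resize(im[150:450,120:520],None,fx=2,fy=2))
E
```

```text
[0.5601 0.0139 0.2207] [ 2.9633  1.0568 -2.5706] 0.02137820279944595
```

View pics/w4.png

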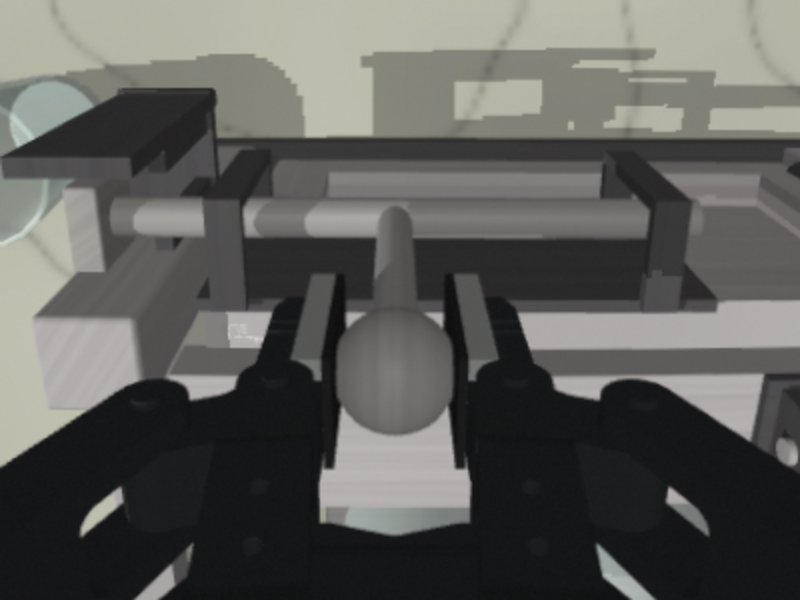

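Call:
send_rows(commands=[10,0,4,0,0,10,0,8,0,0,10,0,12,0,0,10,0,16,0,0,10,0,20,0,0,10,0,24,0,0,10,0,28,0,0,10,0,32,0,0,10,0,36,0,0,10,0,38,0,0])

```text
t: 8.75
tcp_pos: [0.56, 0.0524, 0.2203]
tcp_rot: [0.0, 0.0, 1.0, 0.0]
ft_force: [2.2, -2.1, -1.3]
width: 0.0217
gripper_force: 49.0
```

Call:
send_rows(commands=[10,0,0,0,0,10,0,0,0,0,10,0,0,0,0])

```text
t: 9.05
tcp_pos: [0.56, 0.0522, 0.2204]
tcp_rot: [0.0, 0.0, 1.0, 0.0]
ft_force: [2.9, 1.1, -2.6]
width: 0.0212
gripper_force: 49.0
```

```bash
python3 - <<'E'
from h import *
# knob rel hinge (cage frame): (-31,-162); gate opening: free edge moves to -x
x0,y0=-31,-162
for q in np.arange(0,.36,.03):
    c,s=np.cos(q),np.sin(q)   # clockwise from above
    x,y=c*x0+s*y0, -s*x0+c*y0
    print(round(q,2),'tx %.0f ty %.0f'%(-(x-x0),y-y0))
T=pose();s=monitor.observe();print(T[:3,3],s['ft_force'],s['width']);im=cams.camera('wrist')
cv2.imwrite('pics/w5.png',im)
E
```

```text
0.0 tx -0 ty 0
0.03 tx 5 ty 1
0.06 tx 10 ty 2
0.09 tx 14 ty 3
0.12 tx 19 ty 5
0.15 tx 24 ty 6
0.18 tx 29 ty 8
0.21 tx 33 ty 10
0.24 tx 38 ty 12
0.27 tx 42 ty 14
0.3 tx 46 ty 16
0.33 tx 51 ty 19
[0.56   0.0522 0.2204] [ 2.9206  1.1161 -2.5757] 0.021161229898067232
```

View pics/w5.png

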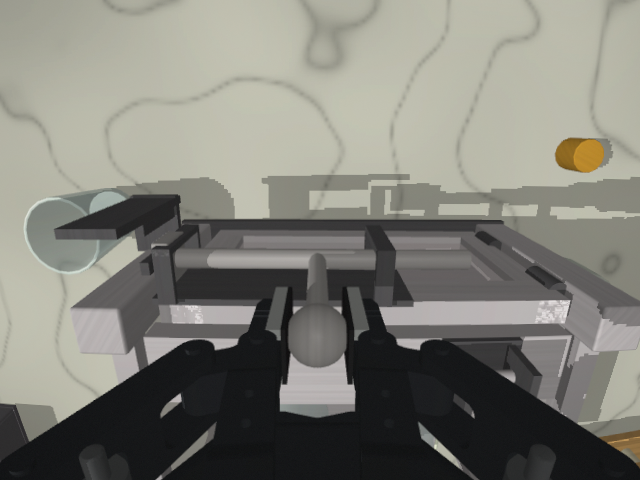

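Call:
send_rows(commands=[10,5,1,0,0.03,10,10,2,0,0.06,10,14,3,0,0.09,10,19,5,0,0.12,10,24,6,0,0.15,10,29,8,0,0.18,10,33,10,0,0.21,10,38,12,0,0.24,10,42,14,0,0.27,10,46,16,0,0.3])

```text
t: 10.1
tcp_pos: [0.5142, 0.0679, 0.2205]
tcp_rot: [0.0, 0.151, 0.989, -0.0]
ft_force: [4.0, 0.5, -2.0]
width: 0.0211
gripper_force: 49.1
```

Call:
send_rows(commands=[10,4,1,0,0.03,10,4,1,0,0.03,10,4,1,0,0.03,10,4,1,0,0.03,10,4,1,0,0.03,10,4,1,0,0.03])

```text
t: 10.7
tcp_pos: [0.5106, 0.07, 0.2203]
tcp_rot: [-0.0, 0.165, 0.986, -0.0]
ft_force: [3.1, -1.3, -1.4]
width: 0.0212
gripper_force: 49.1
```

```bash
python3 - <<'E'
from h import *
T=pose();s=monitor.observe();print(T[:3,3],s['ft_force'],s['width'],s['gripper_force']);im=cams.camera('wrist')
cv2.imwrite('pics/w6.png',np.hstack([cv2.resize(im,(400,300)),cv2.resize(cams.camera('side')[150:390,140:460],(400,300))]))
E
```

```text
[0.5106 0.07   0.2203] [ 3.1012 -1.3048 -1.3648] 0.02124432515092409 49.08158719539642
```

View pics/w6.png

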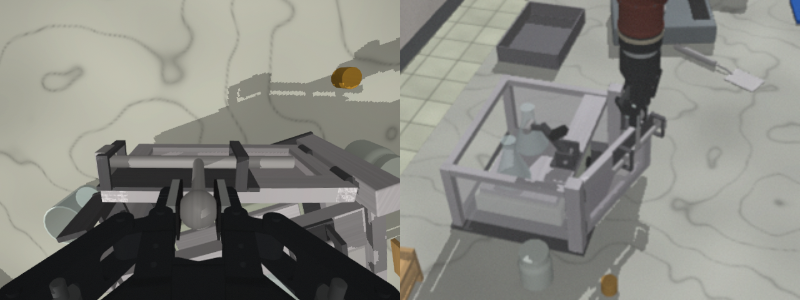

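The gate stands open at about 0.33 rad and is parallel to the tool. The clamp arm lies back and the knob is gripped at 49 N.

```bash
python3 -c "
from rig import env
print(env.close_job())"
```

```text
the job is handed in; nothing more can be done
None
```

I handed the job in with the clamp arm thrown back, the bolt drawn about 38 mm, and the gate held still at about 0.33 rad (roughly 8 cm) with the knob gripped at about 49 N; the hand-in returned no verdict.

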